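Set the hob under the stew pot to level 4 and start it

TASK

Get the stew pot simmering: find the selector in front of the zone the pot stands on and push it round clockwise with the fingertips, click by click, from where it stands to level 4 (the fourth dot clockwise from the off ring), without going past it. Then press the white start key all the way down and let it come up again. Do not grip or lift anything, be gentle with the selector, and leave the other selector, both pots and the things on the worktop where they are.

Things in the scene. Friction and masses are not known exactly. Their poses are not given: they have to be found in the camera images.
- hob: two-zone table hob, black glass top on an aluminium body, fixed, 280 (x) x 470 (y) mm, glass top level, 56 mm above the worktop. Origin: centre of its underside; its x axis points away from the robot, y to its left. Along the front edge two selectors, the start key between them; one cooking zone behind each selector. Turned by up to 0.06 rad
- dial_left_axis (a point): on the vertical turning axis of the left selector, 18 mm above the glass, at (-90, +115) mm from the hob's origin. Selector: black disc, 52 mm diameter, top 8 mm above the glass; on it an aluminium wing with flat sides, 12 mm wide, from 8 to 28 mm above the glass, reaching 34 mm from the axis at its pointing end (rounded nose, orange line on top), 21 mm at its tail
- dial_right_axis (a point): the same point of the right selector, which is alike, at (-90, -115) mm from the hob's origin. On the glass round each selector, 43 mm from its axis: a white ring (off), then six white dots of growing size (levels 1 to 6), each 36 degrees further clockwise from above. Off lies 108 degrees anticlockwise from the hob's x axis, level 3 straight away from the robot, level 4 36 degrees right of that
- dial_left (a joint): angle of the left selector, rad: 0 = pointer at off, growing clockwise seen from above, 0.628 (36 degrees) a click, level 4 = 2.513, end stop at level 6 = 3.770. A spring detent holds it at each level; the crest halfway to the next takes about 0.06 N m (2.5 N at the wing), then it falls into the next level by itself. At the start it stands at off, 1, 2 or 3
- dial_right (a joint): angle of the right selector, the same
- dial_left_nose (a point): point on the left selector's wing near its pointing end, 32 mm from the axis, 18 mm above the glass; turns with it
- dial_right_nose (a point): the same point on the right selector
- start_key_top (a point): centre of the top face of the start key: round, white with a green spot, 26 mm diameter in a flat steel rim, between the selectors at (-90, 0) mm from the hob's origin; its top stands 7 mm above the glass when up and moves with it
- start_key (a joint): travel of the start key, m: 0 up, 0.004 fully down; its spring needs about 1 N to start and 4 N fully down, and brings it up again
- zone_left (a point): centre of the left cooking zone (printed grey ring, 152 mm diameter) on the glass, 145 mm behind the left selector's axis
- zone_right (a point): centre of the right cooking zone, likewise behind the right selector. A wall cabinet hangs to the right of here, its underside 0.44 m above the worktop, in front of it x < 0.60, left of it y > 0.10: keep the arm clear of it on the way
- stew_pot: steel stew pot with a lid, 124 mm diameter, 98 mm high to the top of its black lid knob, two black ears; loose, stands within about 1 cm of the centre of the left or the right zone. Origin: centre of its underside
- shallow_pan: red open pan with two dark ears, 142 mm diameter, 40 mm high; loose, on the other zone. Origin: centre of its underside
- pepper_mill: dark wooden pepper mill, 58 mm diameter, 170 mm high, loose, right of the hob. Origin: centre of its underside, as for the things below
- spice_jar: spice jar with a red cap, 45 mm diameter, 106 mm high, loose
- lemon: lemon, 71 x 53 x 51 mm, loose
- sugar_tin: round lidded grey-white tin, 97 mm diameter, 130 mm high, loose
- tea_box: black and green tea box, 64 x 142 x 75 mm, loose
- mug: white mug with a diamond pattern, 86 x 116 x 101 mm, loose

How it is judged:
By the outcome, as a careful person would: the job done as asked, in the order asked, and still so for the second after the job is handed in, with the robot touching nothing.
It also fails if it takes over 58 s, if anything falls off the work surface, if the arm or the gripper's body presses on something with over 40 N, if the wrist force passes 120 N, or if a joint passes its speed limit or range.

ROBOT

A 6-joint arm with a two-finger parallel gripper is mounted at the origin on a cart in front of the work surface, level with it; the furniture and walls round the work are solid. World frame = base frame: x ahead of the robot, y to its left, z up, the work surface at z = 0. Lengths are in mm, angles in rad, forces in N, time in s.
With the tool pointing down it reaches from about 375 to 925 mm from the base axis. Payload 5.7 kg.
Tool frame: the origin (TCP) lies at the very end of the fingers, on their centre line; the grasp point (between the pads) lies 19 mm behind it; z points along the fingers, y is the line along which they close (so a half turn about z gives the same grasp; the last joint's range is limited). The gripper opens to 88 mm and grips with 3 to 60 N. Pads are 20 mm wide; open, the fingers measure 115 mm over their backs; the gripper's body (75 mm by 178 mm) begins 61 mm behind the grasp point.
Start: joints at [-1.46, 0.359, 1.51, -0, 1.272, -0.115], TCP at [134.318, -584.737, 195.123] pointing down, gripper open.
Joint ranges: [-2.97, 2.97], [-1.01, 2.36], [0.21, 2.38], [-0.96, 4.11], [0.2, 2.71], [-2.98, 2.98]. Speed limits (rad/s): [2.39, 2.39, 3.14, 3.14, 3.14, 3.14].

INTERFACE

Orientations are given as a unit quaternion [w, x, y, z].
In Python, from rig import * gives the robot as it stands. The module is installed in compiled form; this text tells all that it offers.
- The arm moves only by the tool drive_tool, never from a script. Its argument "deltas" is a list of rows, each an object of numbers: "dx", "dy", "dz": the shift along the tool's x, y, z in cm; "roll": the turn about the tool's z in degrees. In form: [{"dx": .., "dy": .., "dz": .., "roll": ..}, ...]. A call has 1 to 5 rows; each row is the pose to reach, as a shift and turn from the pose commanded when the call began, along the tool's axes at that moment; what a row does not reach only later rows make up. A row lasts 1/10 s, in which the tool goes at most 50 mm and 8.59 degrees, less where a joint would pass 70% of its speed; a pose out of reach is approached as far as the arm can. A call with a gripper value outside its range is refused whole. "grip" is the gripper command: -1 is fully open, 1 is shut, values between are in proportion, set as the call begins (left out, the last holds). The fingers move at their own pace and stop on an object; "grip_force" is the grip in N (left out, the last holds). Time passes only in rows, so rows that repeat a pose let the fingers close. It gives the time, the measured TCP pose, the force, the opening and the grip force at its end, in the units of the state.
- sense(): the state, without advancing time (a new reading comes with each control period).
- grab_frame(name): name is "scene" or "top"; returns the picture (480x640x3 uint8, blue, green, red); there is no depth.
- camera_info(name): a dict with "fx", "fy", "cx", "cy" (pixels), "k1" (the pictures are not rectified: a ray, as slopes to the right and down, at radius r is drawn at 1 + k1 r^2 times it, then the intrinsics apply), "world_from_camera" (4x4, takes a point from camera to world coordinates). Camera axes: x right, y down, z forward; pixel columns grow to the right and rows downward; lengths in mm; the calibration is good to about 2 mm. A picture is of the moment at which its call begins. camera_info takes no time and is no camera call.
- finish_job(): hands the job in; it is judged then, once.
The state is a dict: "clock": time; "q": joint angles; "dq": joint speeds; "joint_efforts": joint torques, N m; "tcp_pos": TCP position; "eef_rot": TCP orientation; "ft_force": force on the tool from outside, world axes, zero at the start; "torque": the same for the moment, N m; "gripper_width": finger opening in mm; "gripper_force": force on a finger pad.
Only numpy, scipy, OpenCV 4.12 (cv2) and the standard library are available. Lean on these libraries where they do the work, as an engineer would, in place of code of your own. Each camera call takes 0.05 s, during which the arm holds its last target. There are 200 camera calls.

## Working session

There is one attempt and no reset: what is moved stays moved. The work goes in short steps, Python scripts to look and compute and a tool call to move; the robot and the scene stay as the last step left them, time stands still between calls to the robot, and variables do not carry over. Pictures are saved under pics/ and viewed, at most 10 in all, crops included, and the job is handed in when it is done.

Besides the shell and the picture viewer there is one more tool, called after ">>>" as name(argument=value, ...) on one line, values as JSON. drive_tool: Moves the arm, as the interface text tells. Its arguments: {"type":"object","properties":{"deltas":{"type":"array","items":{"type":"object","properties":{"dx":{"type":"number"},"dy":{"type":"number"},"dz":{"type":"number"},"roll":{"type":"number"}}}},"grip":{"type":"number"},"grip_force":{"type":"number"}},"required":["deltas"]}

```bash
mkdir -p pics; python3 - <<'E'
from rig import *
import cv2
for n in("scene","top"):
    cv2.imwrite(f"pics/{n}0.png",grab_frame(n)); print(camera_info(n))
s=sense(); print(s["clock"],s["tcp_pos"],s["eef_rot"],s["gripper_width"],s["ft_force"])
E
```

```text
{'fx': 577.6884450473082, 'fy': 577.6884450473082, 'cx': 327.46088251032717, 'cy': 240.37694839505326, 'k1': -0.03559885457011412, 'world_from_camera': array([[-9.99857450e-01, -2.84837279e-03, -1.66423295e-02,
         5.63779064e+02],
       [ 1.29886935e-02,  5.00002458e-01, -8.65926576e-01,
         1.54992882e+03],
       [ 1.07876874e-02, -8.66019300e-01, -4.99894186e-01,
         9.77963447e+02],
       [ 0.00000000e+00,  0.00000000e+00,  0.00000000e+00,
         1.00000000e+00]])}
{'fx': 500.3697421361317, 'fy': 500.3697421361317, 'cx': 318.2517609609932, 'cy': 240.7883225334836, 'k1': -0.09105061363631245, 'world_from_camera': array([[ 2.38956339e-02, -9.94804604e-01,  9.89585657e-02,
         3.90959655e+02],
       [-9.99693590e-01, -2.31381873e-02,  8.79496132e-03,
        -9.58192214e+00],
       [-6.45954619e-03, -9.91384050e-02, -9.95052688e-01,
         1.29869028e+03],
       [ 0.00000000e+00,  0.00000000e+00,  0.00000000e+00,
         1.00000000e+00]])}
0.1 [ 134.24227402 -584.1207976   194.41168231] [-8.11486794e-04  9.93634295e-01  1.12650917e-01  2.64010294e-06] 87.65805106055025 [-0.26661451  0.13147446 -0.02231693]
```

View pics/top0.png

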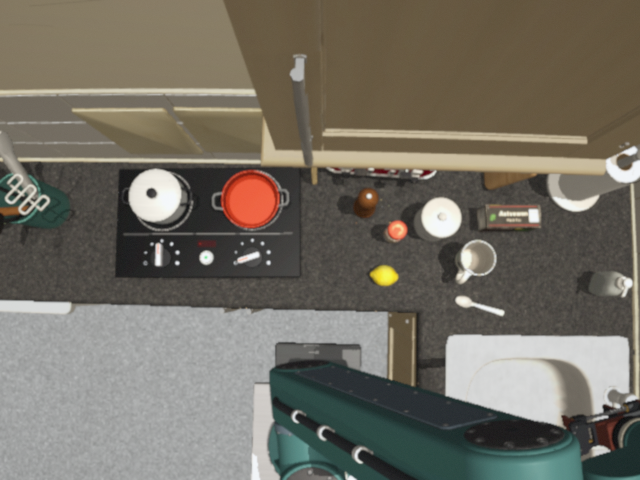

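View pics/scene0.png

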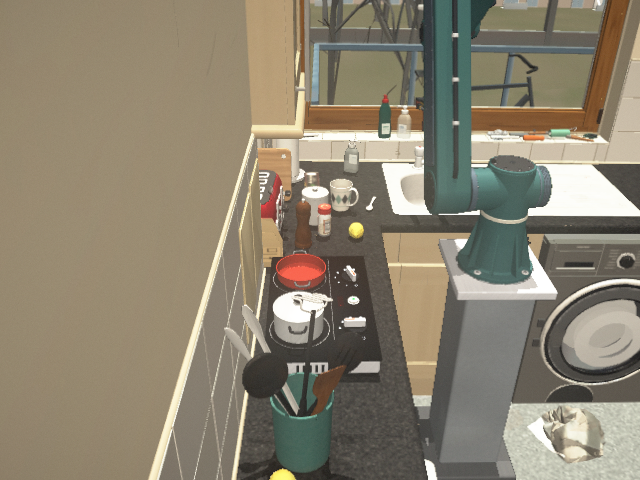

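The stew pot (around 155,197 in the top view) stands on the left zone, so the left selector at about (160,254) is the one to turn. The key is at (206,258). I'll zoom in next.

```bash
cat > h.py <<'E'
import numpy as np, cv2
from rig import *
def world(n,uv,z):
    c=camera_info(n); T=c["world_from_camera"]
    d=(np.array(uv,float)-[c["cx"],c["cy"]])/[c["fx"],c["fy"]]
    u=d.copy()
    for _ in range(20): u=d/(1+c["k1"]*(u@u))
    r=T[:3,:3]@[u[0],u[1],1]; return T[:3,3]+r*(z-T[2,3])/r[2]
def pix(n,p):
    c=camera_info(n); T=c["world_from_camera"]
    q=T[:3,:3].T@(np.array(p,float)-T[:3,3]); u=q[:2]/q[2]; u=u*(1+c["k1"]*(u@u))
    return u*[c["fx"],c["fy"]]+[c["cx"],c["cy"]]
E
python3 - <<'E'
import cv2
a=cv2.imread("pics/top0.png")[225:285,110:310]
b=cv2.resize(a,None,fx=4,fy=4,interpolation=cv2.INTER_CUBIC)
c=cv2.imread("pics/scene0.png")[250:350,320:400]
c=cv2.resize(c,None,fx=3.5,fy=3.5,interpolation=cv2.INTER_CUBIC)
import numpy as np
o=np.zeros((600,800,3),np.uint8);o[:240]=b;o[245:595,:280]=c
cv2.imwrite("pics/crop0.png",o)
E
```

```text
(no output)
```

View pics/crop0.png

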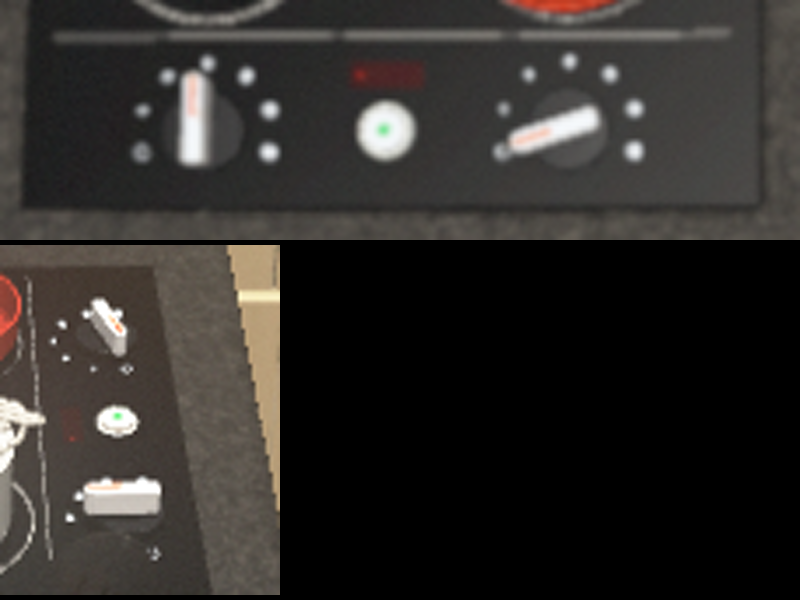

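```bash
cat > fit.py <<'E'
from h import *
from scipy.optimize import least_squares
f=lambda p:(np.array(p)+.5)/4-.5+[110,225]
L=[(142,152),(143,110),(168,76),(208,63),(247,76),(270,110),(269,152)]
R=[(502,152),(504,109),(529,74),(570,61),(610,74),(634,108),(634,152)]
src=[];dst=[]
for P,y in((L,115),(R,-115)):
    for k,p in enumerate(P):
        a=np.radians(108-36*k); src.append([-90+43*np.cos(a),y+43*np.sin(a)]); dst.append(world("top",f(p),56)[:2])
src.append([-90,0]); dst.append(world("top",f((386,130)),63)[:2])
src=np.array(src);dst=np.array(dst)
def tr(v,p):
    c,s=np.cos(v[2]),np.sin(v[2]); return np.array(p)@np.array([[c,s],[-s,c]])+v[:2]
r=least_squares(lambda v:(tr(v,src)-dst).ravel(),[650,200,0],loss="soft_l1")
V=r.x
if __name__=="__main__":
    print(V, np.abs(tr(V,src)-dst).max(0), "axis",tr(V,[-90,115]),"key",tr(V,[-90,0]),"R",tr(V,[-90,-115]))
    a,b=world("top",f((193,72)),84),world("top",f((193,165)),84); print("nose",a,"tail",b,np.arctan2(*(a-b)[1::-1])-V[2])
    print("scenecheck", pix("scene",[*tr(V,[-90,0]),63]))
    print("pot",world("top",(152,193),154))
E
python3 fit.py
```

```text
[ 556.56551208  283.30220609 -169.61847519] [0.57736631 1.43760034] axis [463.43427882 395.78141924] key [466.59961077 280.82498978] R [469.76494272 165.86856033]
nose [498.0066443  396.66301203  84.        ] tail [440.68742673 393.54210466  84.        ] 169.67286931849983
scenecheck [353.70611833 298.9737497 ]
pot [608.66072788 394.27967411 154.        ]
```

Pointer lies along the hob's x axis, so the left dial is at level 3 and needs one click. The hob's yaw is about 0.0275 rad. I'll raise the tool, align it with the hob and shut the fingers.

>>> drive_tool(deltas=[{"dz": -2, "roll": 4}, {"dz": -4, "roll": 8}, {"dz": -6, "roll": 11.3}, {"dz": -6, "roll": 11.3}], grip=1, grip_force=10)

```text
$.deltas[0]: bad value
```

>>> drive_tool(deltas=[{"dx": 0, "dy": 0, "dz": -2, "roll": 4}, {"dx": 0, "dy": 0, "dz": -4, "roll": 8}, {"dx": 0, "dy": 0, "dz": -6, "roll": 11.3}, {"dx": 0, "dy": 0, "dz": -6, "roll": 11.3}], grip=1, grip_force=10)

```text
clock: 0.5
tcp_pos: [134.5, -586.4, 257.6]
eef_rot: [0.002, 1.0, 0.014, 0.0]
ft_force: [0.6, -0.5, -0.5]
gripper_width: 59.1
gripper_force: 0.0
```

>>> drive_tool(deltas=[{"dx": 2, "dy": -2.1, "dz": 0, "roll": 0}, {"dx": 5, "dy": -5.3, "dz": 0, "roll": 0}, {"dx": 8, "dy": -8.5, "dz": 0, "roll": 0}, {"dx": 11, "dy": -11.7, "dz": 0, "roll": 0}, {"dx": 14, "dy": -15, "dz": 0, "roll": 0}])

```text
clock: 1.0
tcp_pos: [270.5, -428.8, 253.7]
eef_rot: [-0.001, 1.0, 0.015, -0.0]
ft_force: [1.1, -0.6, 0.9]
gripper_width: 19.5
gripper_force: 0.0
```

>>> drive_tool(deltas=[{"dx": 3.2, "dy": -3.4, "dz": 0, "roll": 0}, {"dx": 6.4, "dy": -6.8, "dz": 0, "roll": 0}, {"dx": 9.6, "dy": -10.2, "dz": 0, "roll": 0}, {"dx": 12.8, "dy": -13.6, "dz": 0, "roll": 0}, {"dx": 16.5, "dy": -17.6, "dz": 0, "roll": 0}])

```text
clock: 1.5
tcp_pos: [427.3, -251.7, 253.9]
eef_rot: [-0.0, 1.0, 0.015, -0.001]
ft_force: [0.9, -0.4, 1.3]
gripper_width: 0.5
gripper_force: 0.0
```

>>> drive_tool(deltas=[{"dx": 0.3, "dy": -3.5, "dz": 0, "roll": 0}, {"dx": 0.6, "dy": -7, "dz": 0, "roll": 0}, {"dx": 0.9, "dy": -10.5, "dz": 0, "roll": 0}, {"dx": 1.2, "dy": -14, "dz": 0, "roll": 0}, {"dx": 1.5, "dy": -17.5, "dz": 0, "roll": 0}])

```text
clock: 2.0
tcp_pos: [436.0, -76.5, 253.9]
eef_rot: [-0.0, 1.0, 0.015, -0.001]
ft_force: [0.7, 0.0, 1.0]
gripper_width: 0.2
gripper_force: 0.0
```

>>> drive_tool(deltas=[{"dx": 0.5, "dy": -3.5, "dz": 0, "roll": 0}, {"dx": 1, "dy": -7, "dz": 0, "roll": 0}, {"dx": 1.5, "dy": -10.5, "dz": 0, "roll": 0}, {"dx": 2, "dy": -14, "dz": 0, "roll": 0}, {"dx": 2.4, "dy": -17.5, "dz": 0, "roll": 0}])

```text
clock: 2.5
tcp_pos: [455.1, 98.9, 253.9]
eef_rot: [0.0, 1.0, 0.015, -0.001]
ft_force: [0.7, 0.6, 0.8]
gripper_width: 0.3
gripper_force: 0.0
```

>>> drive_tool(deltas=[{"dx": 0.5, "dy": -3.5, "dz": 0, "roll": 0}, {"dx": 1, "dy": -7, "dz": 0, "roll": 0}, {"dx": 1.5, "dy": -10.5, "dz": 0, "roll": 0}, {"dx": 2, "dy": -14, "dz": 0, "roll": 0}, {"dx": 2.5, "dy": -17.5, "dz": 0, "roll": 0}])

```text
clock: 3.0
tcp_pos: [475.1, 274.3, 253.7]
eef_rot: [0.0, 1.0, 0.015, -0.001]
ft_force: [0.8, -0.5, -0.0]
gripper_width: 0.6
gripper_force: 0.0
```

>>> drive_tool(deltas=[{"dx": 0.5, "dy": -4, "dz": 0, "roll": 0}, {"dx": 1, "dy": -8, "dz": 0, "roll": 0}, {"dx": 1.6, "dy": -12, "dz": 0, "roll": 0}, {"dx": 2.2, "dy": -16, "dz": 0, "roll": 0}, {"dx": 2.2, "dy": -16, "dz": 0, "roll": 0}])

```text
clock: 3.5
tcp_pos: [492.8, 437.9, 252.9]
eef_rot: [-0.001, 1.0, 0.017, -0.001]
ft_force: [-0.1, -0.2, -0.1]
gripper_width: 0.0
gripper_force: 0.0
```

>>> drive_tool(deltas=[{"dx": 0.2, "dy": 0, "dz": 4, "roll": 0}, {"dx": 0.2, "dy": 0, "dz": 8, "roll": 0}, {"dx": 0.2, "dy": 0, "dz": 12, "roll": 0}, {"dx": 0.2, "dy": 0, "dz": 15, "roll": 0}, {"dx": 0.2, "dy": 0, "dz": 15, "roll": 0}])

```text
clock: 4.0
tcp_pos: [491.2, 429.9, 99.5]
eef_rot: [0.003, 1.0, 0.015, -0.005]
ft_force: [0.2, -0.5, -0.7]
gripper_width: 0.5
gripper_force: 0.0
```

```bash
python3 - <<'E'
from h import *
from fit import V,tr
a=grab_frame("scene"); p=sense()["tcp_pos"]; print(p, pix("scene",p), pix("scene",[*tr(V,[-58,115]),84]), pix("scene",[*tr(V,[-90,115]),84]))
cv2.imwrite("pics/s1.png",cv2.resize(a[230:380,280:440],None,fx=4,fy=4,interpolation=cv2.INTER_CUBIC))
E
```

```text
[493.12990709 431.39009148 102.47029247] [346.6012891  322.04844378] [344.90868374 319.28728113] [357.63802207 319.07262667]
```

View pics/s1.png

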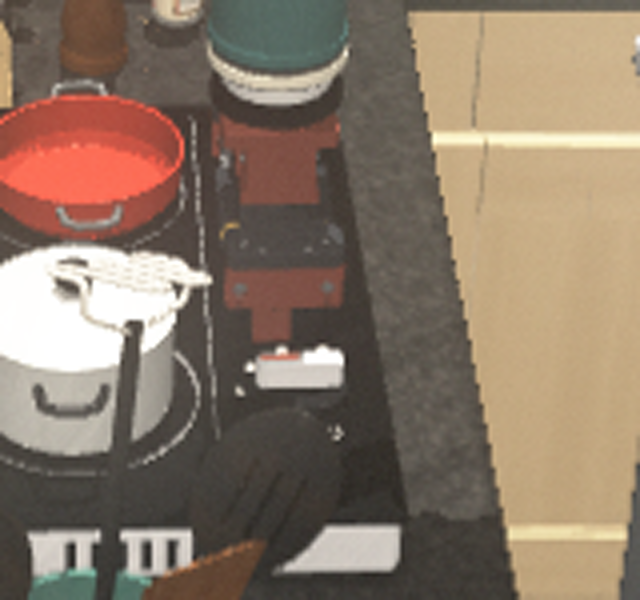

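The picture shows the fingertip ending at about (347,315) in the scene image, 7 px above where calibration puts it (347,322). I'll check with the top camera.

```bash
python3 - <<'E'
from h import *
from fit import V,tr
a=grab_frame("scene"); b=grab_frame("top"); s=sense();p=s["tcp_pos"]; print(p,s["eef_rot"],s["q"], pix("scene",p), pix("top",p))
for _ in range(3): print(sense()["tcp_pos"])
g=lambda i:np.clip(255*(i/255.)**.5,0,255).astype(np.uint8)
o=np.zeros((600,800,3),np.uint8)
o[:,:400]=cv2.resize(g(a[285:345,325:365]),(400,600),interpolation=cv2.INTER_CUBIC)
o[:,400:]=cv2.resize(g(b[150:300,110:210]),(400,600),interpolation=cv2.INTER_CUBIC)
cv2.imwrite("pics/s2.png",o)
E
```

```text
[495.9396251  433.64162724 106.22889698] [-2.87931155e-04  9.99895882e-01  1.44198393e-02  4.57928531e-04] [ 6.13728944e-01  5.23782734e-01  1.47086267e+00 -4.51170444e-05
  1.14586618e+00  2.15570317e+00] [345.52768573 321.39618947] [140.01495017 242.24129383]
[495.9396251  433.64162724 106.22889698]
[495.9396251  433.64162724 106.22889698]
[495.9396251  433.64162724 106.22889698]
```

View pics/s2.png

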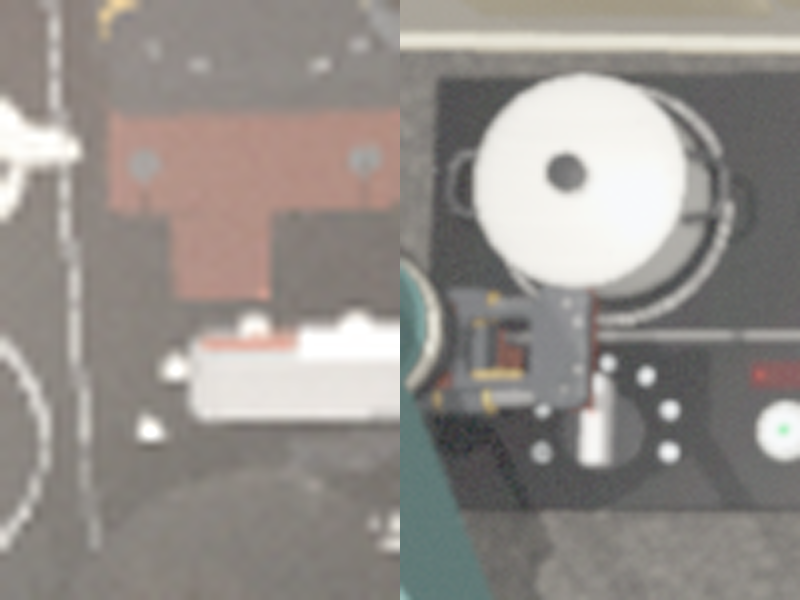

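```bash
python3 - <<'E'
from h import *
for p in([496,522,186],[496,447,106],[496,447,123],[496,420,106],[496,420,123],[486,447,106],[506,447,106],[460,522,186],[533,522,186]): print(p,pix("scene",p).round(1),pix("top",p).round(1))
print(world("scene",(347,314.8),106),world("scene",(347,314.8),120))
E
```

```text
[496, 522, 186] [348.  317.6] [ 90.2 238. ]
[496, 447, 106] [345.7 324.9] [134.7 242.1]
[496, 447, 123] [345.9 319.3] [132.1 241.4]
[496, 420, 106] [345.3 318. ] [145.5 242.4]
[496, 420, 123] [345.5 312.5] [143.1 241.7]
[486, 447, 106] [349.9 324.9] [134.5 246.2]
[506, 447, 106] [341.6 324.9] [135. 238.]
[460, 522, 186] [364.2 317.6] [ 89.2 253.6]
[533, 522, 186] [331.4 317.6] [ 91.3 221.9]
[491.23193725 407.08438348 106.        ] [492.39673352 425.43357252 120.        ]
```

```bash
python3 - <<'E'
from h import *
a=grab_frame("scene").astype(int).sum(2)//3; b=cv2.imread("pics/scene0.png").astype(int).sum(2)//3
print("cols",list(range(338,358)))
for r in range(308,330): print(r,a[r,338:358],b[r,338:358])
E
```

```text
cols [338, 339, 340, 341, 342, 343, 344, 345, 346, 347, 348, 349, 350, 351, 352, 353, 354, 355, 356, 357]
308 [71 68 70 83 96 94 94 91 93 93 95 93 95 69 65 64 66 64 67 58] [67 68 68 66 70 65 65 67 63 62 64 64 62 63 65 61 63 62 63 60]
309 [71 70 71 89 94 96 95 95 95 93 92 93 92 63 66 64 64 61 63 65] [67 68 66 67 67 65 66 63 66 65 64 62 63 63 63 63 61 61 61 62]
310 [70 69 70 87 96 93 95 94 95 94 94 92 94 63 64 64 65 64 60 60] [67 69 66 67 67 62 67 65 65 65 63 63 64 60 64 61 61 61 63 60]
311 [70 70 71 88 95 97 95 94 95 93 93 92 92 63 65 65 65 64 58 60] [66 65 67 67 67 65 61 65 63 63 64 63 63 62 62 59 61 62 59 57]
312 [68 69 68 85 95 94 95 94 92 95 92 94 90 63 62 61 60 58 63 63] [69 66 68 66 66 64 65 65 66 63 65 65 62 62 63 62 62 61 65 66]
313 [69 70 68 84 92 91 93 89 89 90 89 92 90 67 68 63 61 62 62 57] [68 68 66 64 63 64 66 65 66 64 64 62 63 65 64 59 62 63 66 60]
314 [69 70 69 72 71 68 69 66 65 68 68 66 62 62 63 63 61 62 61 63] [65 70 68 67 66 66 69 65 66 63 61 62 63 64 64 63 64 63 62 62]
315 [68 69 69 66 64 66 65 66 67 66 65 63 63 67 65 61 63 62 58 63] [67 66 68 68 64 66 67 65 65 66 6
[... 1667 characters left out ...]
  80 166 191 190 194 194 195 197 195 196 195 194 196
 198 195]
326 [ 74 111  83  68  66  67 111 187 183 194 194 193 190 190 191 189 190 193
 190 194] [ 70 111  81  65  62  65 110 179 173 183 183 183 182 182 180 182 179 179
 180 184]
327 [ 84 221 204  81  65  63  64  81  79  67  62  59  59  61  61  57  59  57
  58  60] [ 86 223 205  83  64  65  62  75  73  64  63  62  64  60  59  61  59  62
  58  60]
328 [ 93 244 254 117  65  65  59  59  61  61  61  64  61  61  60  59  61  62
  62  63] [ 90 245 254 115  66  64  60  60  60  59  65  63  63  65  65  65  63  63
  63  62]
329 [66 65 65 63 64 64 56 61 61 60 59 60 62 63 61 63 73 73 70 75] [65 66 63 64 65 60 59 56 58 59 61 64 74 76 76 73 71 75 71 74]
```

Fingertip geometry is unclear, so I'll shift 5 cm left, clear of the selector, and compare both cameras again.

>>> drive_tool(deltas=[{"dx": 0, "dy": -2.5, "dz": 0, "roll": 0}, {"dx": 0, "dy": -5, "dz": 0, "roll": 0}, {"dx": 0, "dy": -5, "dz": 1, "roll": 0}, {"dx": 0, "dy": -5, "dz": 1, "roll": 0}, {"dx": 0, "dy": -5, "dz": 1, "roll": 0}])

```text
clock: 4.7
tcp_pos: [493.8, 482.8, 95.6]
eef_rot: [0.0, 1.0, 0.014, -0.0]
ft_force: [-0.4, 0.2, -0.7]
gripper_width: 0.3
gripper_force: 0.0
```

```bash
python3 - <<'E'
from h import *
s=sense();p=s["tcp_pos"]; print(p,s["clock"],s["gripper_width"], pix("scene",p), pix("top",p))
a=grab_frame("scene"); b=grab_frame("top"); p=sense()["tcp_pos"]; print(p)
g=lambda i:np.clip(255*(i/255.)**.5,0,255).astype(np.uint8)
o=np.zeros((600,800,3),np.uint8)
for n,im in(("scene",a),("top",b)): cv2.drawMarker(im,tuple(pix(n,p).round().astype(int)),(0,255,0),cv2.MARKER_CROSS,3,1)
o[:,:400]=cv2.resize(g(a[250:370,310:390]),(400,600),interpolation=cv2.INTER_CUBIC)
o[:,400:]=cv2.resize(g(b[200:290,110:170]),(400,600),interpolation=cv2.INTER_CUBIC)
cv2.imwrite("pics/s3.png",o)
E
```

```text
[493.81718779 482.75682884  95.59487261] 4.7 0.3132114473333436 [347.13060672 337.83812211] [122.08744346 243.05050533]
[494.10277135 482.81141856  95.72886456]
```

View pics/s3.png

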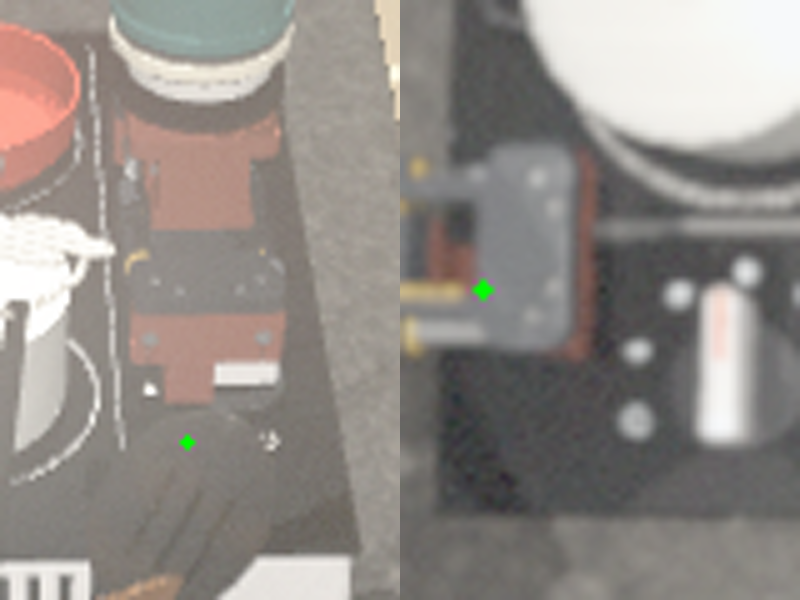

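The gripper looks about 20–30 mm higher than the reading. I'll find the height by touch, coming down slowly on bare glass here.

>>> drive_tool(deltas=[{"dx": 0, "dy": 0, "dz": 1, "roll": 0}, {"dx": 0, "dy": 0, "dz": 2, "roll": 0}, {"dx": 0, "dy": 0, "dz": 3, "roll": 0}, {"dx": 0, "dy": 0, "dz": 3.2, "roll": 0}, {"dx": 0, "dy": 0, "dz": 3.2, "roll": 0}])

```text
clock: 5.3
tcp_pos: [493.3, 483.2, 62.1]
eef_rot: [0.001, 1.0, 0.014, -0.001]
ft_force: [0.7, -0.9, 0.9]
gripper_width: 0.4
gripper_force: 0.0
```

>>> drive_tool(deltas=[{"dx": 0, "dy": 0, "dz": 0.2, "roll": 0}, {"dx": 0, "dy": 0, "dz": 0.4, "roll": 0}, {"dx": 0, "dy": 0, "dz": 0.6, "roll": 0}, {"dx": 0, "dy": 0, "dz": 0.7, "roll": 0}, {"dx": 0, "dy": 0, "dz": 0.7, "roll": 0}])

```text
clock: 5.8
tcp_pos: [493.8, 483.6, 56.1]
eef_rot: [-0.0, 1.0, 0.014, -0.0]
ft_force: [0.2, 1.2, 0.5]
gripper_width: 0.9
gripper_force: 0.0
```

>>> drive_tool(deltas=[{"dx": 0, "dy": 0, "dz": 0.1, "roll": 0}, {"dx": 0, "dy": 0, "dz": 0.2, "roll": 0}, {"dx": 0, "dy": 0, "dz": 0.3, "roll": 0}, {"dx": 0, "dy": 0, "dz": 0.3, "roll": 0}])

```text
clock: 6.2
tcp_pos: [493.8, 483.6, 53.0]
eef_rot: [0.0, 1.0, 0.014, -0.0]
ft_force: [0.8, -0.4, 1.4]
gripper_width: 0.2
gripper_force: 0.0
```

```bash
python3 - <<'E'
from h import *
s=sense();p=s["tcp_pos"]; print(p,s["clock"],s["ft_force"],s["torque"], pix("scene",p))
a=grab_frame("scene"); 
cv2.imwrite("pics/s4.png",cv2.resize(a[260:380,290:410],(600,600),interpolation=cv2.INTER_CUBIC))
E
```

```text
[493.76662208 483.59928287  53.04372805] 6.2 [ 0.76310089 -0.44487771  1.35003608] [ 0.0523895   0.04138953 -0.00234901] [346.66784573 351.86814957]
```

View pics/s4.png

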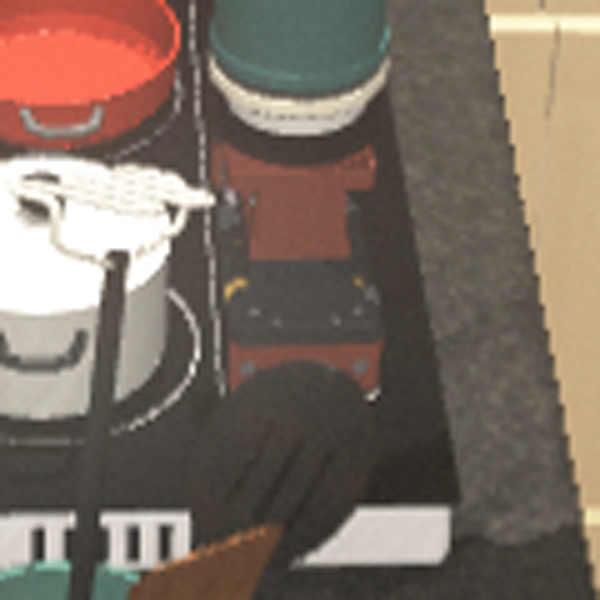

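>>> drive_tool(deltas=[{"dx": 0, "dy": 0, "dz": 0.2, "roll": 0}, {"dx": 0, "dy": 0, "dz": 0.4, "roll": 0}, {"dx": 0, "dy": 0, "dz": 0.4, "roll": 0}])

```text
clock: 6.55
tcp_pos: [493.6, 483.5, 48.8]
eef_rot: [0.0, 1.0, 0.014, -0.0]
ft_force: [-0.7, 0.8, -0.6]
gripper_width: 0.4
gripper_force: 0.0
```

>>> drive_tool(deltas=[{"dx": 0, "dy": 0, "dz": 0.1, "roll": 0}, {"dx": 0, "dy": 0, "dz": 0.2, "roll": 0}, {"dx": 0, "dy": 0, "dz": 0.2, "roll": 0}])

```text
clock: 6.85
tcp_pos: [493.8, 483.6, 47.1]
eef_rot: [0.0, 1.0, 0.014, -0.0]
ft_force: [-0.3, -0.1, -0.1]
gripper_width: 0.3
gripper_force: 0.0
```

>>> drive_tool(deltas=[{"dx": 0, "dy": 0, "dz": 0.2, "roll": 0}, {"dx": 0, "dy": 0, "dz": 0.4, "roll": 0}, {"dx": 0, "dy": 0, "dz": 0.4, "roll": 0}])

```text
clock: 7.15
tcp_pos: [493.7, 483.5, 42.8]
eef_rot: [0.0, 1.0, 0.014, -0.0]
ft_force: [-0.4, -0.3, 0.5]
gripper_width: 0.1
gripper_force: 0.0
```

>>> drive_tool(deltas=[{"dx": 0, "dy": 0, "dz": 0.15, "roll": 0}, {"dx": 0, "dy": 0, "dz": 0.3, "roll": 0}, {"dx": 0, "dy": 0, "dz": 0.3, "roll": 0}])

```text
clock: 7.45
tcp_pos: [493.7, 483.6, 39.9]
eef_rot: [0.0, 1.0, 0.014, -0.0]
ft_force: [-0.7, 0.0, -0.3]
gripper_width: 0.8
gripper_force: 0.0
```

>>> drive_tool(deltas=[{"dx": 0, "dy": 0, "dz": 0.15, "roll": 0}, {"dx": 0, "dy": 0, "dz": 0.3, "roll": 0}, {"dx": 0, "dy": 0, "dz": 0.3, "roll": 0}])

```text
clock: 7.75
tcp_pos: [493.7, 483.6, 37.0]
eef_rot: [0.0, 1.0, 0.014, -0.0]
ft_force: [-0.7, 0.7, -0.1]
gripper_width: 0.9
gripper_force: 0.0
```

>>> drive_tool(deltas=[{"dx": 0, "dy": 0, "dz": 0.15, "roll": 0}, {"dx": 0, "dy": 0, "dz": 0.3, "roll": 0}, {"dx": 0, "dy": 0, "dz": 0.3, "roll": 0}])

```text
clock: 8.05
tcp_pos: [493.7, 483.6, 33.9]
eef_rot: [0.0, 1.0, 0.014, -0.0]
ft_force: [-0.1, -1.2, 0.8]
gripper_width: 0.2
gripper_force: 0.0
```

>>> drive_tool(deltas=[{"dx": 0, "dy": 0, "dz": 0.15, "roll": 0}, {"dx": 0, "dy": 0, "dz": 0.3, "roll": 0}, {"dx": 0, "dy": 0, "dz": 0.3, "roll": 0}])

```text
clock: 8.35
tcp_pos: [493.7, 483.5, 30.9]
eef_rot: [0.0, 1.0, 0.014, -0.0]
ft_force: [0.1, 0.5, 0.1]
gripper_width: 0.5
gripper_force: 0.0
```

>>> drive_tool(deltas=[{"dx": 0, "dy": 0, "dz": 0.15, "roll": 0}, {"dx": 0, "dy": 0, "dz": 0.3, "roll": 0}, {"dx": 0, "dy": 0, "dz": 0.3, "roll": 0}])

```text
clock: 8.65
tcp_pos: [494.0, 483.8, 28.9]
eef_rot: [-0.0, 1.0, 0.014, 0.0]
ft_force: [-1.7, -0.5, 4.3]
gripper_width: 0.4
gripper_force: 2.4
```

```bash
python3 - <<'E'
from h import *
from fit import V,tr
s=sense();p=s["tcp_pos"]; print(p,s["ft_force"],pix("scene",p),pix("top",p))
for q in([0,235],[-140,235],[140,235]): print(q,tr(V,q),pix("top",[*tr(V,q),56]),pix("scene",[*tr(V,q),56]))
a=grab_frame("scene"); b=grab_frame("top")
o=np.zeros((600,800,3),np.uint8)
o[:,:400]=cv2.resize(a[240:390,300:400],(400,600),interpolation=cv2.INTER_CUBIC)
o[:,400:]=cv2.resize(b[165:285,100:180],(400,600),interpolation=cv2.INTER_CUBIC)
cv2.imwrite("pics/s5.png",o)
E
```

```text
[494.01046425 483.77238428  28.90854793] [-1.71133004 -0.52045596  4.3377358 ] [346.29373209 359.55193888] [131.78460384 245.40746697]
[0, 235] [550.09722505 518.21317064] [116.09146607 222.24022917] [323.34452013 360.72459282]
[-140, 235] [410.15026745 514.35972304] [114.17672516 277.21735915] [382.6615132  359.54005352]
[140, 235] [690.04418265 522.06661823] [118.41422007 168.5520557 ] [263.54258046 361.82689264]
```

View pics/s5.png

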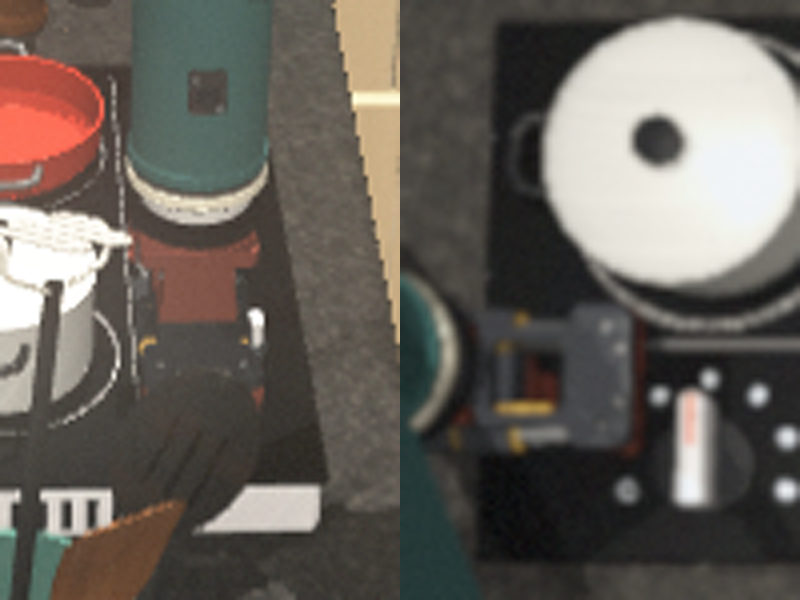

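Contact came at a reading of about 29, so the shut fingertips sit about 27 mm above the reported TCP. I'll raise to a true tip height of about 70 and move in beside the wing.

>>> drive_tool(deltas=[{"dx": 0, "dy": 0, "dz": -0.8, "roll": 0}, {"dx": 0, "dy": 0, "dz": -1.5, "roll": 0}, {"dx": 0, "dy": 2, "dz": -1.5, "roll": 0}, {"dx": 0, "dy": 4, "dz": -1.5, "roll": 0}, {"dx": 0, "dy": 5, "dz": -1.5, "roll": 0}])

```text
clock: 9.25
tcp_pos: [495.3, 432.5, 43.7]
eef_rot: [0.0, 1.0, 0.014, 0.0]
ft_force: [0.5, -0.6, 0.0]
gripper_width: -0.2
gripper_force: 0.0
```

>>> drive_tool(deltas=[{"dx": 0, "dy": 0.3, "dz": 0, "roll": 0}, {"dx": 0, "dy": 0.6, "dz": 0, "roll": 0}, {"dx": 0, "dy": 0.9, "dz": 0, "roll": 0}, {"dx": 0, "dy": 0.9, "dz": 0, "roll": 0}])

```text
clock: 9.65
tcp_pos: [495.6, 424.9, 43.2]
eef_rot: [-0.0, 1.0, 0.014, 0.0]
ft_force: [-0.1, -0.6, 0.1]
gripper_width: 0.5
gripper_force: 0.0
```

>>> drive_tool(deltas=[{"dx": 0, "dy": 0.1, "dz": 0, "roll": 0}, {"dx": 0, "dy": 0.2, "dz": 0, "roll": 0}, {"dx": 0, "dy": 0.3, "dz": 0, "roll": 0}, {"dx": 0, "dy": 0.4, "dz": 0, "roll": 0}, {"dx": 0, "dy": 0.4, "dz": 0, "roll": 0}])

```text
clock: 10.15
tcp_pos: [495.7, 420.6, 43.2]
eef_rot: [-0.0, 1.0, 0.014, -0.0]
ft_force: [-0.3, 0.7, -0.2]
gripper_width: 0.1
gripper_force: 0.0
```

>>> drive_tool(deltas=[{"dx": 0, "dy": 0.1, "dz": 0, "roll": 0}, {"dx": 0, "dy": 0.2, "dz": 0, "roll": 0}, {"dx": 0, "dy": 0.3, "dz": 0, "roll": 0}, {"dx": 0, "dy": 0.4, "dz": 0, "roll": 0}, {"dx": 0, "dy": 0.4, "dz": 0, "roll": 0}])

```text
clock: 10.65
tcp_pos: [495.8, 416.5, 43.2]
eef_rot: [0.0, 1.0, 0.014, -0.0]
ft_force: [-0.4, -0.6, 0.6]
gripper_width: 0.6
gripper_force: 0.0
```

>>> drive_tool(deltas=[{"dx": 0, "dy": 0.1, "dz": 0, "roll": 0}, {"dx": 0, "dy": 0.2, "dz": 0, "roll": 0}, {"dx": 0, "dy": 0.2, "dz": 0, "roll": 0}])

```text
clock: 10.95
tcp_pos: [495.8, 414.6, 43.2]
eef_rot: [-0.0, 1.0, 0.014, -0.0]
ft_force: [-0.0, -0.4, 0.8]
gripper_width: 0.3
gripper_force: 0.0
```

>>> drive_tool(deltas=[{"dx": 0, "dy": 0.1, "dz": 0, "roll": 0}, {"dx": 0, "dy": 0.2, "dz": 0, "roll": 0}, {"dx": 0, "dy": 0.2, "dz": 0, "roll": 0}])

```text
clock: 11.25
tcp_pos: [495.9, 412.6, 43.2]
eef_rot: [-0.0, 1.0, 0.014, -0.0]
ft_force: [0.6, 0.5, -0.7]
gripper_width: 0.1
gripper_force: 0.0
```

>>> drive_tool(deltas=[{"dx": 0, "dy": 0.1, "dz": 0, "roll": 0}, {"dx": 0, "dy": 0.2, "dz": 0, "roll": 0}, {"dx": 0, "dy": 0.2, "dz": 0, "roll": 0}])

```text
clock: 11.55
tcp_pos: [496.1, 411.5, 43.3]
eef_rot: [-0.001, 1.0, 0.014, 0.0]
ft_force: [-0.2, 4.4, -1.9]
gripper_width: 0.5
gripper_force: 2.1
```

```bash
python3 - <<'E'
from h import *
a=grab_frame("scene").astype(int).sum(2)//3
for r in range(312,330): print(r,a[r,336:368])
E
```

```text
312 [90 90 89 90 86 90 89 86 89 89 87 84 88 85 90 89 88 88 87 88 85 86 87 86
 86 92 89 62 58 60 58 56]
313 [97 99 97 95 99 98 95 94 94 96 94 97 93 94 91 91 95 93 92 91 91 93 93 91
 89 90 90 61 59 59 60 58]
314 [99 99 96 97 99 96 95 95 95 93 93 97 94 92 92 96 93 93 90 91 89 90 92 94
 91 89 83 58 58 63 60 55]
315 [100 107 103  96  97  94  94  95  94  95  96  92  93  93  92  93  89  92
  93  92  92  94  99  94  93  90  69  55  58  56  58  60]
316 [109 109 106  98  95  94  95  94  95  96  92  94  96  93  94  93  93  94
  92  91  92 101 103  96  94  90  83  60  56  58  57  58]
317 [108 106 107  97  95  95  94  94  97  94  97  94  94  91  94  91  92  93
  90  92  92  96 102 103  94  94 141 125 127  82  61  58]
318 [ 94  96  95  95  93  95  97  93  96  96  94  94  93  94  92  93  93  93
  90  89  89  90  78  90  90 101 206 244 244 157  56  58]
319 [ 97  93  96  94  95  94  96  92  95  96  95  95  94  92  92  90  94  89
  90  91  92  91  95  89  91 115 244 254 253 232  58  58]
320 [ 97  83  95  95  96  96  95  94  93  94  93  96  94  94 104 104 104 107
 105 103 104 107 150 101 104 128 241 25
[... 501 characters left out ...]
 206 207 205 205 205 205 206 205 206 205 206 148  67  55]
325 [ 63  65  61  64  86  92  96  94  93  94  94  92  95 123 206 204 205 204
 206 206 206 207 209 206 207 205 207 206 206 136  68  59]
326 [ 63  61  62  75  80  94  95  93  93  94  92  91  93 117 189 192 192 190
 191 192 193 193 196 195 192 192 193 194 191  86  65  56]
327 [ 62  62  73 169 129  96  95  93  93  93  95  92  92  81  63  58  58  58
  60  55  57  57  56  55  56  57  53  54  58  69  67  53]
328 [ 68  65  92 242 206  89  90  88  89  90  87  90  86  79  58  57  61  56
  61  59  60  62  60  58  61  59  58  60  68  68  59  54]
329 [68 69 68 65 64 66 64 61 55 58 55 59 61 60 59 56 57 58 68 68 70 71 70 69
 70 70 70 72 64 63 55 56]
```

Contact shows as fy ≈ 4.4 N, and in the image the finger overlaps the nose side. I'll push on in small steps.

>>> drive_tool(deltas=[{"dx": 0, "dy": 0.05, "dz": 0, "roll": 0}, {"dx": 0, "dy": 0.1, "dz": 0, "roll": 0}, {"dx": 0, "dy": 0.1, "dz": 0, "roll": 0}])

```text
clock: 11.9
tcp_pos: [496.2, 411.1, 43.3]
eef_rot: [-0.001, 1.0, 0.014, 0.0]
ft_force: [-0.6, 7.4, -3.9]
gripper_width: 0.6
gripper_force: 3.4
```

>>> drive_tool(deltas=[{"dx": 0, "dy": 0.05, "dz": 0, "roll": 0}, {"dx": 0, "dy": 0.1, "dz": 0, "roll": 0}, {"dx": 0, "dy": 0.1, "dz": 0, "roll": 0}])

```text
clock: 12.2
tcp_pos: [496.3, 410.8, 43.3]
eef_rot: [-0.002, 1.0, 0.014, 0.0]
ft_force: [-0.4, 8.8, -3.4]
gripper_width: 0.6
gripper_force: 4.4
```

Force is rising without the dial moving, so I'll stop and inspect.

```bash
python3 - <<'E'
from h import *
s=sense();print(s["tcp_pos"],s["ft_force"],s["torque"],s["gripper_width"],s["gripper_force"],s["eef_rot"])
a=grab_frame("scene"); b=grab_frame("top"); s=sense();print(s["tcp_pos"],s["ft_force"],s["torque"])
o=np.zeros((600,800,3),np.uint8)
g=lambda i:np.clip(255*(i/255.)**.6,0,255).astype(np.uint8)
o[:,:400]=cv2.resize(g(a[255:345,320:380]),(400,600),interpolation=cv2.INTER_CUBIC)
o[:,400:]=cv2.resize(g(b[165:285,120:200]),(400,600),interpolation=cv2.INTER_CUBIC)
cv2.imwrite("pics/s6.png",o)
E
```

```text
[496.29977269 410.78447066  43.31434784] [-0.40188462  8.84868847 -3.44407468] [ 1.60183148  0.08518541 -0.09071068] 0.5724630712441623 4.365877604868729 [-1.70181714e-03  9.99900246e-01  1.40148655e-02  4.31164036e-04]
[496.33149648 410.80006809  43.31538079] [ 0.32997676  8.55879381 -4.00055882] [ 1.5691604   0.05408502 -0.07134847]
```

View pics/s6.png

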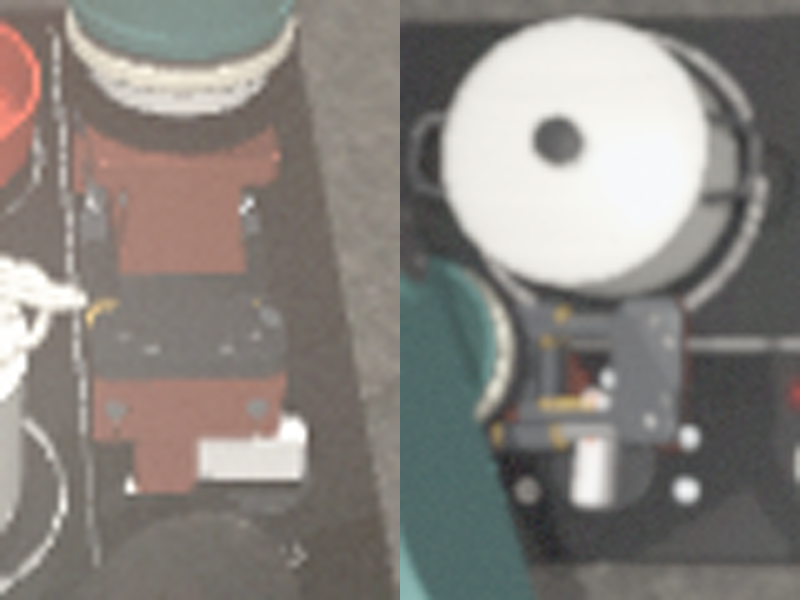

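>>> drive_tool(deltas=[{"dx": 0, "dy": -0.3, "dz": 0, "roll": 0}, {"dx": 0, "dy": -0.6, "dz": 0, "roll": 0}, {"dx": 0, "dy": -0.8, "dz": -0.5, "roll": 0}, {"dx": 0, "dy": -0.8, "dz": -0.6, "roll": 0}, {"dx": 0, "dy": -0.6, "dz": -0.6, "roll": 0}])

```text
clock: 12.8
tcp_pos: [496.2, 414.8, 49.7]
eef_rot: [-0.0, 1.0, 0.014, 0.0]
ft_force: [0.7, 0.2, 0.2]
gripper_width: 0.4
gripper_force: 0.0
```

>>> drive_tool(deltas=[{"dx": 0, "dy": 0.1, "dz": 0, "roll": 0}, {"dx": 0, "dy": 0.2, "dz": 0, "roll": 0}, {"dx": 0, "dy": 0.3, "dz": 0, "roll": 0}, {"dx": 0, "dy": 0.4, "dz": 0, "roll": 0}, {"dx": 0, "dy": 0.4, "dz": 0, "roll": 0}])

```text
clock: 13.3
tcp_pos: [496.0, 411.4, 49.2]
eef_rot: [-0.001, 1.0, 0.014, 0.0]
ft_force: [-1.5, 4.0, -1.9]
gripper_width: 0.4
gripper_force: 2.0
```

```bash
python3 - <<'E'
from h import *
s=sense();print(s["clock"],s["tcp_pos"],s["ft_force"],s["torque"],s["gripper_width"],s["gripper_force"])
a=grab_frame("scene"); cv2.imwrite("pics/raw1.png",a)
E
```

```text
13.3 [496.00765218 411.40986497  49.20299062] [-1.46692651  3.97367201 -1.87391878] [ 0.73988071  0.08177538 -0.03339348] 0.39865390627133984 2.0247097697574645
```

>>> drive_tool(deltas=[{"dx": 0, "dy": -0.3, "dz": 0, "roll": 0}, {"dx": 0, "dy": -0.5, "dz": -0.7, "roll": 0}, {"dx": 0, "dy": -0.5, "dz": -1.4, "roll": 0}, {"dx": 0, "dy": -0.3, "dz": -1.4, "roll": 0}, {"dx": 0, "dy": -0.2, "dz": -1.4, "roll": 0}])

```text
clock: 13.85
tcp_pos: [496.2, 412.5, 63.8]
eef_rot: [-0.0, 1.0, 0.014, 0.0]
ft_force: [-1.0, 0.0, 0.5]
gripper_width: 0.3
gripper_force: 0.0
```

>>> drive_tool(deltas=[{"dx": 0, "dy": 0.1, "dz": 0, "roll": 0}, {"dx": 0, "dy": 0.2, "dz": 0, "roll": 0}, {"dx": 0, "dy": 0.3, "dz": 0, "roll": 0}, {"dx": 0, "dy": 0.4, "dz": 0, "roll": 0}, {"dx": 0, "dy": 0.4, "dz": 0, "roll": 0}])

```text
clock: 14.35
tcp_pos: [495.9, 408.5, 63.1]
eef_rot: [0.0, 1.0, 0.014, -0.0]
ft_force: [-0.2, 0.2, 0.1]
gripper_width: 0.2
gripper_force: 0.0
```

```bash
python3 - <<'E'
from h import *
s=sense();print(s["clock"],s["tcp_pos"],s["ft_force"],s["torque"],s["gripper_width"],s["gripper_force"])
E
```

```text
14.35 [495.93021945 408.51456437  63.06036208] [-0.18880373  0.17051779  0.10915114] [ 0.00939212  0.01902493 -0.016236  ] 0.17516837734773083 0.0
```

The contact is definitely with the wing, since nothing touched with the tip above 84 mm. I'll go back down and push a bit firmer in small steps, 2 mm further out for more lever.

>>> drive_tool(deltas=[{"dx": 0, "dy": -0.8, "dz": 0, "roll": 0}, {"dx": 0.2, "dy": -0.8, "dz": 1, "roll": 0}, {"dx": 0.2, "dy": -0.8, "dz": 1.7, "roll": 0}, {"dx": 0.2, "dy": -0.6, "dz": 1.7, "roll": 0}, {"dx": 0.2, "dy": -0.4, "dz": 1.7, "roll": 0}])

```text
clock: 14.85
tcp_pos: [497.4, 412.3, 45.5]
eef_rot: [0.0, 1.0, 0.014, -0.001]
ft_force: [0.3, -0.7, 0.2]
gripper_width: 0.6
gripper_force: 0.0
```

>>> drive_tool(deltas=[{"dx": 0, "dy": 0.1, "dz": 0, "roll": 0}, {"dx": 0, "dy": 0.2, "dz": 0, "roll": 0}, {"dx": 0, "dy": 0.3, "dz": 0, "roll": 0}, {"dx": 0, "dy": 0.4, "dz": 0, "roll": 0}])

```text
clock: 15.25
tcp_pos: [498.2, 410.7, 46.4]
eef_rot: [-0.002, 1.0, 0.014, 0.0]
ft_force: [-0.4, 8.0, -4.1]
gripper_width: 0.5
gripper_force: 3.6
```

>>> drive_tool(deltas=[{"dx": 0, "dy": 0.1, "dz": 0, "roll": 0}, {"dx": 0, "dy": 0.2, "dz": 0, "roll": 0}, {"dx": 0, "dy": 0.2, "dz": 0, "roll": 0}])

```text
clock: 15.55
tcp_pos: [498.5, 406.5, 46.5]
eef_rot: [0.0, 1.0, 0.014, 0.0]
ft_force: [0.8, 1.2, -0.9]
gripper_width: 0.5
gripper_force: 0.5
```

```bash
python3 - <<'E'
from h import *
s=sense();print(s["clock"],s["tcp_pos"],s["ft_force"],s["torque"],s["gripper_force"],s["joint_efforts"])
a=grab_frame("top"); cv2.imwrite("pics/t2.png",a); c=cv2.imread("pics/top0.png")
g=lambda i:i.astype(int).sum(2)//3
A,B=g(a),g(c)
print("wing now/before, rows 236-268, cols 146-176")
for r in range(238,270,3): print(r,A[r,146:176],"\n   ",B[r,146:176])
for r in(180,195,210): print(np.abs(A[r,110:200]-B[r,110:200]))
E
```

```text
15.55 [498.52883428 406.50829892  46.48750434] [ 0.82883263  1.19101652 -0.88320545] [ 0.16768974 -0.12738183 -0.04106575] 0.5140329184359871 [-3.48517351e-03 -5.97020710e+01 -2.13254392e+01 -8.58904864e-02
  3.35276322e-01 -1.47658837e-02]
wing now/before, rows 236-268, cols 146-176
238 [36 41 44 57 70 65 52 39 39 45 44 42 46 36 45 64 63 63 70 73 72 74 74 73
 73 72 73 79 88 96] 
    [36 35 37 32 34 36 34 34 35 34 34 36 34 37 48 71 65 46 38 37 37 36 38 38
 36 38 38 37 37 37]
241 [ 47  51  47  57  69  64  51  38  37  45  47  45  44  51 123 180 170 119
  79  73  73  73  75  73  72  74  73  78  86  93] 
    [ 33  33  36  37  37  42  42  37  36  35  36  39  40  55 127 184 173 114
  54  38  36  37  37  41  57  78  67  46  37  38]
244 [ 64  63  67  95 117 120 115 117 121 125 130 126 116 125 148 156 131  93
  78  77  74  72  72  73  72  73  77  83 101  94] 
    [ 33  34  37  63 126 174 171 119  65 120 186 201 205 207 174 117  70  43
  37  38  37  37  41  98 176 214 192 117  47  38]
247 [66 67 68 69 71 70 71 71 71 73 72 71 71 70 69 72 71 73 72 74 78 80 76 72
 80 92 82 80 83 83] 
    [ 33  33
[... 1873 characters left out ...]
3 3 2 3 2 1 0 2 2 3 2 3 3 2 3 3 3 3 3 2 3
 2 3 2 3 2 2 1 2 2 2 2 2 2 2 2 2 2 2 3 3 3 2 2 3 3 3 2 3 2 2 1 0 2 0 3 1 2
 3 1 1 2 1 1 1 2 3 1 1 0 0 1 3 4]
[34 29 23 22 15  7  1  0  3  3  1  3  1  1  1  4  6  1  1  3  2  2  2  2
  1  2  2  2  3  2  2  3  2  2  2  2  3  2  2  1  0  3  1  3  1  2  2  2
  3  2  2  2  2  2  3  3  2  2  3  2  2  2  2  2  2  3  1  2  2  2  3  2
  2  3  2  1  2  1  0  0  4  1  2  5  0  2  0  1  1  2]
[25 16  1 12 22 26 26 10  6  6  9  1  8  6  1  2  2  4  1  2  0  0  3  2
  3  2  2  3  3  2  2  2  1  2  2  2  2  3  3  2  2  2  2  2  2  2  3  3
  2  2  2  2  2  3  2  2  3  2  2  2  2  2  2  2  2  2  2  2  3  2  1  2
  1  0  0  0  2  0  3  2  2  2  0  0  1  5  1  0  1  1]
```

It broke loose and turned about 20°. I'll continue in small steps, measuring the angle numerically.

>>> drive_tool(deltas=[{"dx": 0, "dy": 0.1, "dz": 0, "roll": 0}, {"dx": 0, "dy": 0.1, "dz": 0, "roll": 0}])

```text
clock: 15.8
tcp_pos: [498.3, 405.4, 46.4]
eef_rot: [0.0, 1.0, 0.014, 0.0]
ft_force: [0.5, 0.3, -0.4]
gripper_width: 0.8
gripper_force: 0.3
```

```bash
cat > ang.py <<'E'
from h import *
def ang(a,lo=253,hi=262):
    g=a.astype(float).mean(2); P=[]
    for r in range(lo,hi+1):
        w=np.clip(g[r,148:172]-90,0,None); P.append(world("top",((w*np.arange(148,172)).sum()/w.sum(),r),84)[:2])
    P=np.array(P); k=np.polyfit(P[:,0],P[:,1],1)[0]; return np.degrees(.0275-np.arctan(k)),P[-1]
if __name__=="__main__":
    s=sense();print(s["clock"],s["tcp_pos"],s["ft_force"])
    a=grab_frame("top"); print(ang(cv2.imread("pics/top0.png")),ang(cv2.imread("pics/t2.png")),ang(a))
E
python3 ang.py
```

```text
15.8 [498.27401449 405.44674908  46.37983618] [ 0.48699191  0.33048727 -0.38201228]
(np.float64(-0.182212801652122), array([450.20178789, 394.25481569])) (np.float64(13.551731626128305), array([450.12314957, 397.2683043 ])) (np.float64(16.332544063554288), array([450.10837276, 397.83430426]))
```

>>> drive_tool(deltas=[{"dx": 0, "dy": 0.1, "dz": 0, "roll": 0}, {"dx": 0, "dy": 0.1, "dz": 0, "roll": 0}])

```text
clock: 16.05
tcp_pos: [498.1, 404.6, 46.3]
eef_rot: [0.0, 1.0, 0.014, -0.0]
ft_force: [0.9, 0.8, 0.4]
gripper_width: 0.4
gripper_force: 0.3
```

```bash
python3 ang.py
```

```text
16.05 [498.09261086 404.61055108  46.27573108] [0.8956711  0.78265315 0.35668156]
(np.float64(-0.182212801652122), array([450.20178789, 394.25481569])) (np.float64(13.551731626128305), array([450.12314957, 397.2683043 ])) (np.float64(19.315348994300965), array([450.09160588, 398.4764307 ]))
```

>>> drive_tool(deltas=[{"dx": 0, "dy": 0.1, "dz": 0, "roll": 0}, {"dx": 0, "dy": 0.1, "dz": 0, "roll": 0}])

```text
clock: 16.3
tcp_pos: [498.0, 403.5, 46.2]
eef_rot: [0.0, 1.0, 0.014, -0.0]
ft_force: [-0.0, -0.7, -0.2]
gripper_width: 0.9
gripper_force: 0.1
```

```bash
python3 ang.py
```

```text
16.3 [497.99667386 403.47636858  46.16142192] [-0.02252737 -0.65391554 -0.21413531]
(np.float64(-0.182212801652122), array([450.20178789, 394.25481569])) (np.float64(13.551731626128305), array([450.12314957, 397.2683043 ])) (np.float64(21.66435626049438), array([450.07103634, 399.26404465]))
```

>>> drive_tool(deltas=[{"dx": 0, "dy": 0.1, "dz": 0, "roll": 0}, {"dx": 0, "dy": 0.15, "dz": 0, "roll": 0}])

```text
clock: 16.55
tcp_pos: [498.0, 402.1, 46.1]
eef_rot: [0.0, 1.0, 0.014, -0.0]
ft_force: [0.9, 0.6, -0.2]
gripper_width: 0.6
gripper_force: 0.2
```

```bash
python3 ang.py
```

```text
16.55 [497.99445942 402.08319759  46.10449489] [ 0.89448702  0.5609272  -0.16167506]
(np.float64(-0.182212801652122), array([450.20178789, 394.25481569])) (np.float64(13.551731626128305), array([450.12314957, 397.2683043 ])) (np.float64(24.903580936964048), array([450.05326168, 399.9445132 ]))
```

>>> drive_tool(deltas=[{"dx": 0, "dy": 0.1, "dz": 0, "roll": 0}, {"dx": 0, "dy": 0.15, "dz": 0, "roll": 0}, {"dx": 0, "dy": 0.15, "dz": 0, "roll": 0}])

```text
clock: 16.9
tcp_pos: [498.1, 400.5, 46.2]
eef_rot: [0.0, 1.0, 0.014, -0.0]
ft_force: [-0.6, -0.4, -0.3]
gripper_width: 0.3
gripper_force: 0.0
```

```bash
python3 ang.py
```

```text
16.9 [498.14472264 400.54826503  46.15133731] [-0.58537483 -0.39739313 -0.25997172]
(np.float64(-0.182212801652122), array([450.20178789, 394.25481569])) (np.float64(13.551731626128305), array([450.12314957, 397.2683043 ])) (np.float64(34.225120902202924), array([449.98305189, 402.63119729]))
```

It clicked in: 34°, with pad force 0. I'll back off, raise and verify.

>>> drive_tool(deltas=[{"dx": 0, "dy": -1, "dz": 0, "roll": 0}, {"dx": 0, "dy": -2.5, "dz": -0.5, "roll": 0}, {"dx": 0, "dy": -2.5, "dz": -2.5, "roll": 0}, {"dx": 0, "dy": -2.5, "dz": -5, "roll": 0}, {"dx": 0, "dy": -2.5, "dz": -6, "roll": 0}])

```text
clock: 17.45
tcp_pos: [498.8, 428.2, 108.9]
eef_rot: [-0.001, 1.0, 0.015, 0.002]
ft_force: [0.0, 1.0, -0.7]
gripper_width: 0.6
gripper_force: 0.0
```

>>> drive_tool(deltas=[{"dx": -1, "dy": 3, "dz": 0, "roll": 0}, {"dx": -2, "dy": 6, "dz": 0, "roll": 0}, {"dx": -3, "dy": 9, "dz": 0, "roll": 0}, {"dx": -3.5, "dy": 12, "dz": 0, "roll": 0}, {"dx": -3.5, "dy": 14.2, "dz": 0, "roll": 0}])

```text
clock: 17.95
tcp_pos: [465.4, 281.8, 106.1]
eef_rot: [0.0, 1.0, 0.014, -0.0]
ft_force: [0.5, 0.6, 0.5]
gripper_width: 0.5
gripper_force: 0.0
```

>>> drive_tool(deltas=[{"dx": 0, "dy": 0, "dz": 0, "roll": 0}, {"dx": 0, "dy": 0, "dz": 0, "roll": 0}])

```text
clock: 18.15
tcp_pos: [467.1, 283.5, 106.4]
eef_rot: [-0.0, 1.0, 0.014, 0.0]
ft_force: [0.5, 0.7, -0.3]
gripper_width: 0.4
gripper_force: 0.0
```

```bash
python3 ang.py; python3 - <<'E'
from h import *
a=grab_frame("scene"); b=grab_frame("top"); s=sense(); print(s["clock"],s["tcp_pos"])
o=np.zeros((600,800,3),np.uint8)
o[:,:400]=cv2.resize(a[255:345,320:380],(400,600),interpolation=cv2.INTER_CUBIC)
o[:,400:]=cv2.resize(b[165:285,120:200],(400,600),interpolation=cv2.INTER_CUBIC)
cv2.imwrite("pics/s7.png",o)
E
```

```text
18.15 [467.09011477 283.4722568  106.4174846 ] [ 0.53812947  0.70237908 -0.26947591]
(np.float64(-0.182212801652122), array([450.20178789, 394.25481569])) (np.float64(13.551731626128305), array([450.12314957, 397.2683043 ])) (np.float64(-17.514085900513823), array([450.52641117, 381.79022798]))
18.3 [467.01809119 284.10064274 106.25642523]
```

View pics/s7.png

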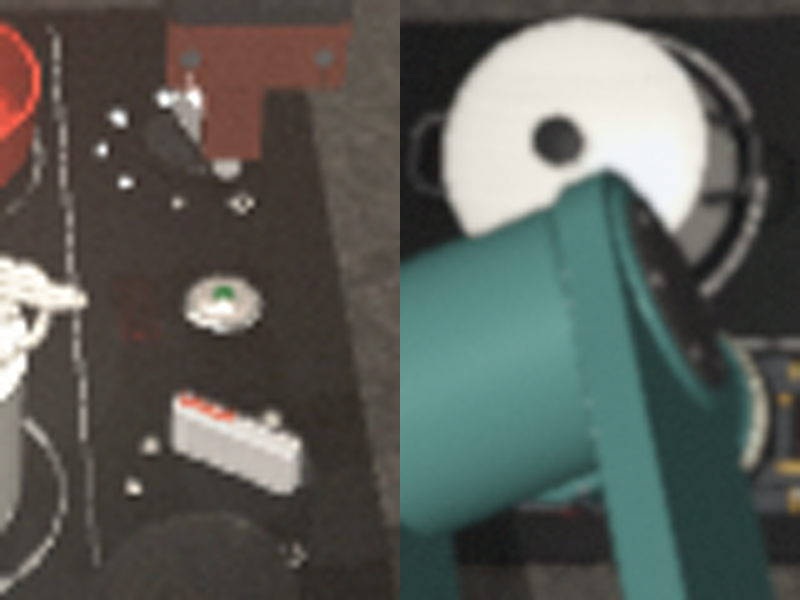

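The dial shows the pointer (about 348,315) turned right of straight ahead. I'll measure its angle from this view, and the fingertip alignment over the key.

```bash
python3 - <<'E'
from h import *
from fit import V,tr
for k in(3,4):
    t=np.radians(108-36*k); d=np.array([np.cos(t),np.sin(t)])
    for r in(34,-21): 
        q=(pix("scene",[*tr(V,np.array([-90,115])+r*d),84])-[320,255])*400/60; print("level",k,"nose" if r>0 else "tail",q.round())
a=world("scene",(348.0,315.5),84);b=world("scene",(364.1,321.2),84);print("ang",np.degrees(.0275-np.arctan2(*(a-b)[1::-1])))
for z in(129,133):print(((pix("scene",[467,288,z])-[320,255])*400/60).round(), pix("scene",[467,288,z]))
E
```

```text
level 3 nose [161. 429.]
level 3 tail [307. 426.]
level 4 nose [174. 396.]
level 4 tail [299. 447.]
ang 32.2297940938533
[230. 168.] [354.54291068 280.12638108]
[231. 159.] [354.59532377 278.86012543]
```

Level 4 is confirmed: the predicted nose at (174,396) and tail at (299,447) match the crop. Next is the key, whose top should be at a reading of about 36.

>>> drive_tool(deltas=[{"dx": 0, "dy": 0.1, "dz": 2, "roll": 0}, {"dx": 0, "dy": 0.1, "dz": 4, "roll": 0}, {"dx": 0, "dy": 0.1, "dz": 6, "roll": 0}, {"dx": 0, "dy": 0.1, "dz": 6.6, "roll": 0}, {"dx": 0, "dy": 0.1, "dz": 6.6, "roll": 0}])

```text
clock: 18.8
tcp_pos: [466.0, 282.2, 39.4]
eef_rot: [0.0, 1.0, 0.015, -0.001]
ft_force: [-0.1, 0.5, 0.6]
gripper_width: 0.6
gripper_force: 0.0
```

>>> drive_tool(deltas=[{"dx": 0, "dy": 0, "dz": 0.15, "roll": 0}, {"dx": 0, "dy": 0, "dz": 0.3, "roll": 0}, {"dx": 0, "dy": 0, "dz": 0.45, "roll": 0}, {"dx": 0, "dy": 0, "dz": 0.55, "roll": 0}, {"dx": 0, "dy": 0, "dz": 0.55, "roll": 0}])

```text
clock: 19.3
tcp_pos: [467.1, 282.1, 35.1]
eef_rot: [-0.0, 1.0, 0.014, 0.0]
ft_force: [-0.2, 0.7, 1.6]
gripper_width: 0.6
gripper_force: 0.7
```

>>> drive_tool(deltas=[{"dx": 0, "dy": 0, "dz": 0.1, "roll": 0}, {"dx": 0, "dy": 0, "dz": 0.2, "roll": 0}, {"dx": 0, "dy": 0, "dz": 0.2, "roll": 0}])

```text
clock: 19.6
tcp_pos: [467.2, 282.1, 32.9]
eef_rot: [-0.0, 1.0, 0.014, 0.0]
ft_force: [1.0, 1.0, 4.1]
gripper_width: 0.3
gripper_force: 1.5
```

>>> drive_tool(deltas=[{"dx": 0, "dy": 0, "dz": 0.1, "roll": 0}, {"dx": 0, "dy": 0, "dz": 0.2, "roll": 0}, {"dx": 0, "dy": 0, "dz": 0.25, "roll": 0}, {"dx": 0, "dy": 0, "dz": 0.25, "roll": 0}, {"dx": 0, "dy": 0, "dz": 0.25, "roll": 0}])

```text
clock: 20.1
tcp_pos: [467.2, 282.1, 31.6]
eef_rot: [-0.0, 1.0, 0.014, 0.001]
ft_force: [-2.2, -0.9, 15.9]
gripper_width: 0.8
gripper_force: 7.9
```

The key has bottomed out (16 N against the stop). Releasing it and moving clear.

>>> drive_tool(deltas=[{"dx": 0, "dy": 0, "dz": -0.5, "roll": 0}, {"dx": 0, "dy": 0, "dz": -1.5, "roll": 0}, {"dx": 0, "dy": 0, "dz": -4, "roll": 0}, {"dx": 0, "dy": 0, "dz": -7, "roll": 0}, {"dx": 0, "dy": 0, "dz": -8, "roll": 0}])

```text
clock: 20.6
tcp_pos: [467.7, 282.3, 112.6]
eef_rot: [-0.001, 1.0, 0.014, 0.001]
ft_force: [0.0, 0.8, 0.5]
gripper_width: 0.8
gripper_force: 0.0
```

>>> drive_tool(deltas=[{"dx": 0, "dy": 0, "dz": -2, "roll": 0}, {"dx": 0, "dy": 0, "dz": -4, "roll": 0}, {"dx": 0, "dy": 0, "dz": -4, "roll": 0}, {"dx": 0, "dy": 0, "dz": -4, "roll": 0}])

```text
clock: 21.0
tcp_pos: [466.3, 281.6, 149.6]
eef_rot: [0.0, 1.0, 0.014, -0.0]
ft_force: [0.5, 0.5, -0.0]
gripper_width: 0.4
gripper_force: 0.0
```

```bash
python3 - <<'E'
from h import *
a=grab_frame("scene").astype(int); s=sense(); print(s["clock"],s["tcp_pos"],s["ft_force"])
b=cv2.imread("pics/scene0.png").astype(int)
A,B=a.sum(2)//3,b.sum(2)//3
for r in range(294,308,2): print(r,A[r,344:364],B[r,344:364])
# wing corners (bright) vs level-4 prediction
m=A[308:332,338:372]>170; ys,xs=np.nonzero(m); print("wing px cols",xs.min()+338,xs.max()+338,"rows",ys.min()+308,ys.max()+308)
for r in range(312,332,2): print(r,A[r,342:370])
E
```

```text
21.05 [465.76210756 281.37549177 149.01303406] [-0.30884142 -0.0876291  -0.49290986]
294 [59 62 60 58 57 61 56 57 56 56 59 56 57 54 54 56 54 54 58 54] [64 63 58 64 64 62 62 62 60 63 62 61 61 62 60 61 59 59 61 59]
296 [ 61  63  59  61  60  63  74  88 113  98  99  84  73  52  57  58  58  56
  55  53] [ 64  63  66  61  65  77 132 170 223 188 184 163 127  62  60  63  61  59
  58  60]
298 [ 58  58  54  62  96 171 175 171 122  90 108 171 171 144  83  52  51  56
  52  51] [ 64  66  61  82 195 255 255 255 219 160 201 255 255 251 160  60  59  59
  61  59]
300 [ 59  59  56  77 140 176 177 177 176 157 176 177 181 181 138  85  55  56
  56  54] [ 65  63  68 122 244 241 255 255 255 253 255 255 255 253 241 160  61  60
  61  58]
302 [ 61  57  55  63 135 144 175 192 195 204 202 198 186 153 140  64  57  56
  54  54] [ 66  61  64  83 220 248 199 216 214 206 205 217 212 233 229  75  57  58
  60  60]
304 [ 59  59  55  57  55  57  68  78 125 126 127  97  80  52  51  52  60  55
  55  53] [ 66  66  64  66  65  65  73  83 167 174 170 103  85  61  62  58  58  57
  59  59]
306 [62 62 62 61 61 62 60 59 56 58 49
[... 558 characters left out ...]
9  48  47  47]
320 [ 99  79  56  96 179 195 184 185 185 182 185 185 193 217 224 219 217 216
 208 204 209 155 173  67  47  49  48  47]
322 [171 122  57  62 137 175 173 186 188 186 186 182 184 186 184 188 187 198
 219 224 219 219 240  91  49  50  48  49]
324 [ 55  54  56  55  54  57  60  61  77 137 179 176 186 186 188 189 187 189
 185 186 186 190 159  88  55  49  49  46]
326 [ 57  56  58  53  55  59  59  61  60  58  58  56  59  84 137 166 177 187
 187 187 187 182 157  85  67  49  47  42]
328 [ 54  58  54  52  53  49  58  57  56  60  58  57  54  56  60  53  57  71
 125 172 169 157  69  65  55  51  54  54]
330 [57 53 55 55 52 53 54 57 57 56 57 57 57 56 54 54 52 54 55 55 55 55 52 51
 49 55 57 53]
```

The key is up again and matches its start image (only shaded), and the dial is unchanged at level 4. Handing in.

```bash
python3 -c "
from rig import *
print(finish_job())"
```

```text
the job is handed in; nothing more can be done
None
```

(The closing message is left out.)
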